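# Swing a profile leg upright against the bench stop and stand it in the kit tray

### The arm

A 6-joint arm with a two-finger parallel gripper is mounted at the origin on the work surface. World frame = base frame: x ahead of the robot, y to its left, z up, the work surface at z = 0. Lengths are in mm, angles in rad, forces in N, time in s.
With the tool pointing down it reaches from about 400 to 925 mm from the base axis. Payload 12.5 kg.
Tool frame: the origin (TCP) lies at the very end of the fingers, on their centre line; the grasp point (between the pads) lies grip_depth behind it (grip_depth is the distance from the TCP to the grasp point, in mm); z points along the fingers, y is the line along which they close (so a half turn about z gives the same grasp; the last joint's range is limited). The gripper opens to 95 mm and grips with 3 to 60 N. Pads are 20 mm wide; open, the fingers measure 119 mm over their backs; the gripper's body (75 mm by 180 mm) begins 59 mm behind the grasp point.
Start: joints at [1.213, 0.491, 1.559, -0, 1.092, -0.106], TCP at [155.699, 605.314, 214.661] pointing down, gripper open.
Joint ranges: [-3.1, 3.1], [-0.84, 2.19], [0.05, 2.79], [-1.13, 4.28], [0.06, 2.93], [-2.69, 2.69]. Speed limits (rad/s): [2.22, 2.22, 2.79, 3.14, 3.14, 3.14].

### API

Orientations are given as [roll, pitch, yaw] about the fixed x, y, z axes, in that order (R = Rz(yaw) Ry(pitch) Rx(roll)).
In Python, from cell import state, read_camera, job_done, grip_depth gives the robot as it stands.
- The arm moves only by the tool drive_tool, never from a script. Its argument "targets" is a list of rows, each an object with "jaw": the opening, from 0 (shut) to 1 (fully open); "travel": the shift along the tool's x, y, z in m, a list of three; "twist": the turn about the tool's z in rad. In form: [{"jaw": jaw, "travel": [tx, ty, tz], "twist": twist}, ...]. A call has 1 to 8 rows; each row is the pose to reach, as a shift and turn from the pose commanded when the call began, along the tool's axes at that moment; what a row does not reach only later rows make up. A row lasts 1/12 s, in which the tool goes at most 41.7 mm and 7.16 degrees, less where a joint would pass 70% of its speed; a pose out of reach is approached as far as the arm can. A call with a gripper value outside its range is refused whole. The fingers move at their own pace and stop on an object; the grip force is fixed at half the most. Time passes only in rows, so rows that repeat a pose let the fingers close. It gives the time, the measured TCP pose, the force, the opening and the grip force at its end, in the units of the state.
- state(): the state, without advancing time (a new reading comes with each control period).
- read_camera(name): name is "side" or "top" or "wrist"; returns a dict with "frame" (384x512x3 uint8, red, green, blue), "fx", "fy", "cx", "cy" (pixels), "R" (3x3) and "t" (3): a world point X has camera coordinates R X + t. Camera axes: x right, y down, z forward; pixel columns grow to the right and rows downward; lengths in mm; the calibration is good to about 2 mm. A picture is of the moment at which its call begins. There is no depth.
- job_done(): hands the job in; it is judged then, once.
The state is a dict: "t": time; "joints": joint angles; "qvel": joint speeds; "tau": joint torques, N m; "eef_pos": TCP position; "tcp_rot": TCP orientation; "ft_force": force on the tool from outside, world axes, zero at the start; "moment": the same for the moment, N m; "opening": opening from 0.0 (shut) to 1.0 (fully open); "grip_force": force on a finger pad.
Only numpy, scipy, OpenCV 4.12 (cv2) and the standard library are available. Lean on these libraries where they do the work, as an engineer would, in place of code of your own. Each camera call takes 0.05 s, during which the arm holds its last target. There are 200 camera calls.

### The job

The yellow kit tray holds two aluminium profile legs standing on their black feet; the third leg lies on the bench. Pinch it near its bare end, and with its black foot down at the bench and pressed against the blue bench stop, swing it up in the fingers; then carry it upright and stand it on its black foot in the empty tray cell (green pad), setting it down rather than dropping it, and let go. Leave the other two legs and the other loose things where they are.

Things in the scene. Friction and masses are not known exactly. Their poses are not given: they have to be found in the camera images.
- leg: The loose aluminium profile leg, a straight square bar 30 x 30 x 160 mm, about 0.17 kg (may vary by a third), silver with dark slots and a black foot plug 14 mm long at one end. Origin at the middle of the bar (80 mm from each end, 15 mm from each face); its x axis runs along the bar from the black foot to the bare end, so x points up when it stands on its foot. It starts lying flat on the bench.
- leg_foot (a point): Centre of the black foot's end face (80 mm from the middle of the leg).
- leg_top (a point): Centre of the leg's bare end face (80 mm from the middle of the leg).
- stop: Blue bench stop, a rigid angle fixed to the bench: upright face 140 mm wide, 40 mm high. Origin at the lower edge of the face, mid-width, on the bench; x points into the face (push from the -x side), y along it, z up. Its plate and flange reach 58 mm behind the face, nowhere above 40 mm. The bench 160 mm before it is clear. Friction of the foot on bench and stop is about 1.
- leg_grip (a point): On the leg's middle line, 130 mm from the foot face and 30 mm from the bare end: a good place to pinch, across the 30 mm width. Pinched here with 20 to 30 N the leg does not sag when lifted level, yet turns in the fingers when its foot is pushed; a harder grip turns more stiffly, and while the leg is level the push on its foot has little leverage to start the turn.
- tray: Yellow kit tray fixed to the bench, outer size 310 x 110 x 25 mm (x, y, z), walls and floor 5 mm, two dividers across x as high as the rim: three cells in a row along its x axis, middles 100 mm apart, each about 95 x 100 mm inside. Origin at the centre of its underside on the bench, z up.
- pad: Thin green pad 60 x 60 x 1 mm in the middle of the empty cell of the tray's three. Origin at the centre of its underside on the tray floor, 5 mm above the bench. It is flat marking only: things stand on the tray floor.
- leg_a: A like leg standing on its black foot in a tray cell, 160 mm tall, loose. Origin at the centre of its foot face, z up. Leave it standing.
- leg_b: Another like leg standing in a tray cell, 160 mm tall, loose. Origin at the centre of its foot face, z up. Leave it standing.
- bottle: White bottle with red cap, 60 mm across, 170 mm tall, standing loose behind the stop. Origin at the centre of its base.
- tape: Orange roll of tape lying flat, 100 mm across, 48 mm high, loose. Origin at the centre of its underside.
- driver: Screwdriver lying loose behind the stop. Origin under its middle.
- carton_a: Small white carton 90 x 70 x 50 mm, loose, beyond the tray. Origin at the centre of its underside.
- carton_b: Small white carton 90 x 70 x 50 mm, loose, on the near right. Origin at the centre of its underside.
Things that resemble listed ones, but are neither listed nor needed, are in the scene too. What is shaped like the leg but orange is not meant.

How it is judged (in metres and radians):
On the way, in this order (a step that is already met when the one before it is completed fails the run):
1. the pinched leg is half raised (its bare end 25 to 65 degrees up) with its foot down at the bench and pressed against the stop (contact force between the fingers and leg above 1 N and angle between leg's own x axis and vertical between 0.436 and 1.134 rad and height (world z) of leg_foot below 0.035 m and contact force between leg and stop above 0.8 N), for 0.1 s.
2. the leg is carried upright in the fingers (within 14 degrees), foot down and lifted 10 mm clear (contact force between the fingers and leg above 1 N and angle between leg's own x axis and vertical below 0.25 rad and height (world z) of leg_foot above 0.01 m and contact force between leg and stop below 0.1 N), for 0.2 s.
At the end, for the whole second after the job is handed in: The leg stands at rest on its black foot on the tray floor inside the empty cell (foot within 42 mm of the pad's middle, upright within 0.08 rad), released; the other two legs still stand within 20 mm of where they were (angle between leg's own x axis and vertical below 0.08 rad and height (world z) of leg_foot between 0.002 and 0.009 m and horizontal distance between leg_foot and pad below 0.042 m and linear speed of leg below 0.05 m/s and contact force between the fingers and leg below 0.05 N and distance of each of leg_a, leg_b from where it was at the start of the episode below 0.02 m and angle between each of leg_a, leg_b's own z axis and vertical below 0.1 rad); the robot touches nothing.
It fails at once if the leg is dropped: let go with its foot more than 35 mm above the bench (contact force between the fingers and leg below 0.02 N and height (world z) of leg_foot above 0.035 m).
It fails at once if a standing leg is toppled, or a bystander is moved more than 30 mm (angle between any of leg_a, leg_b's own z axis and vertical above 0.3 rad or distance of any of leg_a, leg_b, bottle, tape, driver, carton_a, carton_b from where it was at the start of the episode above 0.03 m).
It also fails if it takes over 58 s, if anything falls off the work surface, if the arm or the gripper's body presses on something with over 40 N, if the wrist force passes 120 N, or if a joint passes its speed limit or range.

## Working session

There is one attempt and no reset: what is moved stays moved. The work goes in short steps, Python scripts to look and compute and a tool call to move; the robot and the scene stay as the last step left them, time stands still between calls to the robot, and variables do not carry over. Pictures are saved under pics/ and viewed, at most 10 in all, crops included, and the job is handed in when it is done.

Besides the shell and the picture viewer there is one more tool, called after "Call:" as name(argument=value, ...) on one line, values as JSON. drive_tool: Moves the arm, as the interface text tells. Its arguments: {"type":"object","properties":{"targets":{"type":"array"}},"required":["targets"]}

```bash
mkdir -p pics
cat > h.py <<'E'
import numpy as np, cv2
from cell import state, read_camera, job_done, grip_depth
def snap(n,f):
    c=read_camera(n); cv2.imwrite(f,c["frame"][:,:,::-1]); np.savez(''+n+'.npz',**c); return c
def ray(n,u,v,z):
    c=np.load(''+n+'.npz'); R,t=c["R"],c["t"]
    o=-R.T@t; d=R.T@np.array([(u-c["cx"])/c["fx"],(v-c["cy"])/c["fy"],1])
    return o+d*(z-o[2])/d[2]
def big(n,f,k=1.5625):
    c=np.load(''+n+'.npz'); cv2.imwrite(f,cv2.resize(c["frame"][:,:,::-1],None,fx=k,fy=k,interpolation=3))
E
python3 - <<'E'
from h import *
for n in("top","side"):
    snap(n,'/tmp/x.png'); big(n,f'pics/{n}1.png')
s=state(); print(s, grip_depth if not callable(grip_depth) else grip_depth())
E
```

```text
{'t': 0.1, 'joints': array([ 1.21338321e+00,  4.91486372e-01,  1.55939003e+00,  3.00672715e-05,
        1.09169710e+00, -1.05600175e-01]), 'qvel': array([-0.00262269,  0.0004916 , -0.00132772,  0.00039079,  0.00066041,
        0.00060088]), 'tau': array([ 3.09675786e-03, -6.13614035e+01, -2.58604342e+01,  6.93967589e-02,
        4.69978515e-02, -6.11262635e-05]), 'eef_pos': array([155.6207502 , 605.09457888, 214.12767835]), 'tcp_rot': array([-3.14062007e+00, -1.29905959e-04,  2.88976578e+00]), 'ft_force': array([ 0.52530256, -1.36959124, -0.01511378]), 'moment': array([ 0.0358496 , -0.00421697,  0.0445478 ]), 'grip_force': 0.0, 'opening': 1.0007338479758736} 18.8
```

View pics/top1.png

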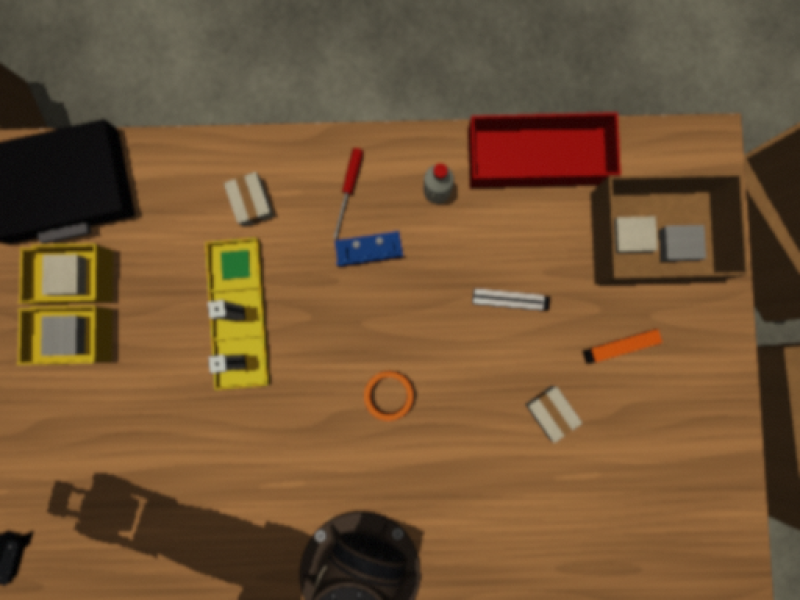

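View pics/side1.png

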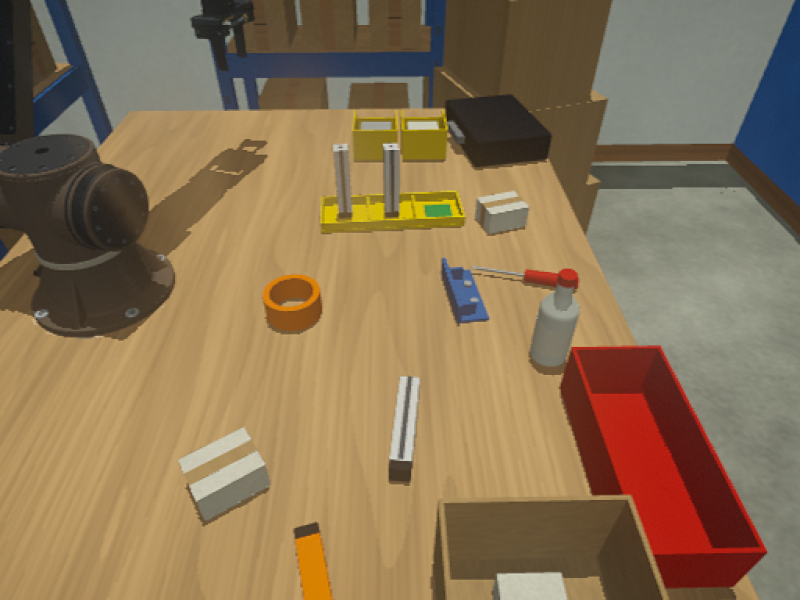

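The top view (px in the enlarged picture) shows the leg from its bare end (474,298) to its foot (548,303). The stop's face edge runs (340,266)-(403,256), and the green pad is at (236,264). In the side view the stop's upright faces the robot. Next I'll zoom in on the leg and stop.

Run:
```python
from h import *
c=np.load('top.npz');f=c['frame'][:,:,::-1]
# crop x 200..360, y 130..230 ->5x
cv2.imwrite('pics/c1.png',cv2.resize(f[140:210,205:365],None,fx=5,fy=5,interpolation=3))
k=1/1.5625
for nm,u,v,z in[("bare",474,298,30),("foot",549,303,30),("stopL",340,266,40),("stopR",403,256,40),("pad",236,264,6),("t1",207,242,25),("t2",260,238,25),("t3",270,385,25),("t4",214,389,25),("bottlecap",441,171,170),("tape",389,396,48),("cb",555,414,50),("la",217,310,160),("lb",217,364,160)]:
    print(nm,ray('top',u*k,v*k,z).round(0))
```

```text
bare [ 553. -250.   30.]
foot [ 539. -405.   30.]
stopL [626.  27.  40.]
stopR [ 643. -104.   40.]
pad [640. 251.   6.]
t1 [685. 306.  25.]
t2 [691. 195.  25.]
t3 [384. 177.  25.]
t4 [379. 292.  25.]
bottlecap [ 786. -181.  170.]
tape [357. -69.  48.]
cb [ 312. -404.   50.]
la [533. 247. 160.]
lb [432. 247. 160.]
```

View pics/c1.png

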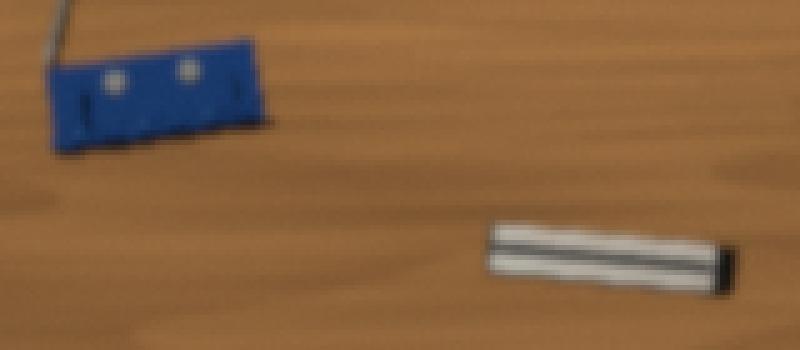

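The crop shows the leg from (491,249) to (735,271) and the stop's face edge from (58,153) to (268,125). That puts the leg at yaw ≈ 85° with its grip point near (550,-279). The stop's face is centred near (634,-38) at yaw ≈ 7°. I'll set out now.

Call:
drive_tool(targets=[{"jaw": 1,"travel": [-0.398,-0.244,-0.035],"twist": 0.8},{"jaw": 1,"travel": [-0.398,-0.244,-0.035],"twist": 0.8},{"jaw": 1,"travel": [-0.398,-0.244,-0.035],"twist": 0.8},{"jaw": 1,"travel": [-0.398,-0.244,-0.035],"twist": 0.8},{"jaw": 1,"travel": [-0.398,-0.244,-0.035],"twist": 0.8},{"jaw": 1,"travel": [-0.398,-0.244,-0.035],"twist": 0.8},{"jaw": 1,"travel": [-0.398,-0.244,-0.035],"twist": 0.8},{"jaw": 1,"travel": [-0.398,-0.244,-0.035],"twist": 0.8}])

```text
t: 0.77
eef_pos: [387.8, 364.7, 239.6]
tcp_rot: [-3.141, -0.0, 2.086]
ft_force: [0.5, 1.2, -0.2]
opening: 1.0
grip_force: 0.0
```

```bash
cat >> h.py <<'E'
def go(x,y,z,yaw):
    s=state(); p=s['eef_pos']; w=s['tcp_rot'][2]; dx,dy,dz=x-p[0],y-p[1],z-p[2]
    print('at',p.round(1),'yaw',round(w,3),'travel m',np.round([(np.cos(w)*dx+np.sin(w)*dy)/1e3,(np.sin(w)*dx-np.cos(w)*dy)/1e3,-dz/1e3],4),'twist',round(-(yaw-w),3))
E
python3 - <<'E'
from h import *
g=lambda u,v,z:ray('top',205+u/5,140+v/5,z).round(1)
print(g(491,249,30),g(735,271,30),g(58,153,40),g(268,125,40))
go(530,-100,250,1.6); go(550,-279,120,1.48)
E
```

```text
[ 555.9 -249.1   30. ] [ 537.6 -407.4   30. ] [624.6  30.1  40. ] [ 639.5 -106.2   40. ]
at [387.8 364.7 239.6] yaw 2.086 travel m [-0.4744 -0.1054 -0.0104] twist 0.486
at [387.8 364.7 239.6] yaw 2.086 travel m [-0.64   -0.1762  0.1196] twist 0.606
```

Call:
drive_tool(targets=[{"jaw": 1,"travel": [-0.64,-0.176,0.0],"twist": 0.62},{"jaw": 1,"travel": [-0.64,-0.176,0.0],"twist": 0.62},{"jaw": 1,"travel": [-0.64,-0.176,0.0],"twist": 0.62},{"jaw": 1,"travel": [-0.64,-0.176,0.0],"twist": 0.62},{"jaw": 1,"travel": [-0.64,-0.176,0.0],"twist": 0.62},{"jaw": 1,"travel": [-0.64,-0.176,0.0],"twist": 0.62},{"jaw": 1,"travel": [-0.64,-0.176,0.0],"twist": 0.62},{"jaw": 1,"travel": [-0.64,-0.176,0.0],"twist": 0.62}])

```text
t: 1.43
eef_pos: [469.5, 41.5, 239.6]
tcp_rot: [3.142, -0.0, 1.47]
ft_force: [1.1, 1.1, 0.9]
opening: 0.999
grip_force: 0.0
```

Run:
```python
from h import *
go(552.5,-279,140,1.456)
```

```text
at [469.5  41.5 239.6] yaw 1.47 travel m [-0.3105  0.1149  0.0996] twist 0.014
```

Call:
drive_tool(targets=[{"jaw": 1,"travel": [-0.31,0.115,0.08],"twist": 0.014},{"jaw": 1,"travel": [-0.31,0.115,0.08],"twist": 0.014},{"jaw": 1,"travel": [-0.31,0.115,0.08],"twist": 0.014},{"jaw": 1,"travel": [-0.31,0.115,0.08],"twist": 0.014},{"jaw": 1,"travel": [-0.31,0.115,0.08],"twist": 0.014},{"jaw": 1,"travel": [-0.31,0.115,0.08],"twist": 0.014},{"jaw": 1,"travel": [-0.31,0.115,0.08],"twist": 0.014},{"jaw": 1,"travel": [-0.31,0.115,0.08],"twist": 0.014}])

```text
t: 2.1
eef_pos: [551.0, -272.1, 160.3]
tcp_rot: [-3.141, -0.0, 1.456]
ft_force: [1.0, -0.2, 0.6]
opening: 0.999
grip_force: 0.0
```

Run:
```python
from h import *
snap('wrist','/tmp/w.png'); big('wrist','pics/w1.png')
go(552.5,-279,100,1.456)
```

```text
at [ 552.  -278.   158.2] yaw 1.453 travel m [-0.0009  0.0006  0.0582] twist -0.003
```

View pics/w1.png

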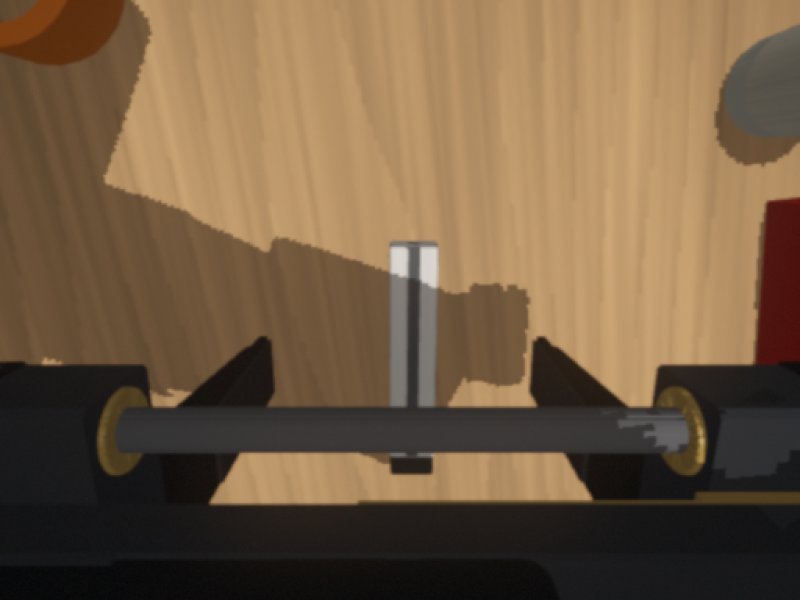

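The wrist view shows the leg between the open fingers: bare end top face at (414,247), foot end near (411,458), almost vertical in the picture.

Run:
```python
from h import *
k=1/1.5625
a=ray('wrist',414*k,247*k,30);b=ray('wrist',411*k,458*k,30);print(a.round(1),b.round(1),np.linalg.norm(a-b))
d=(b-a)/np.linalg.norm(b-a);p=a+30*d;yaw=np.arctan2(-d[1],-d[0]);print(p,yaw)
go(p[0],p[1],2.5,yaw)
```

```text
[ 561.7 -249.7   30. ] [ 543.5 -394.8   30. ] 146.24304968015036
[ 557.95297336 -279.47362875   30.        ] 1.4464843713080242
at [ 552.  -278.   158.2] yaw 1.453 travel m [-0.0007  0.0061  0.1557] twist 0.006
```

Call:
drive_tool(targets=[{"jaw": 1,"travel": [-0.001,0.005,0.04],"twist": 0.006},{"jaw": 1,"travel": [-0.001,0.005,0.08],"twist": 0.006},{"jaw": 1,"travel": [-0.001,0.005,0.115],"twist": 0.006},{"jaw": 1,"travel": [-0.001,0.005,0.14],"twist": 0.006},{"jaw": 1,"travel": [-0.001,0.005,0.15],"twist": 0.006},{"jaw": 1,"travel": [-0.001,0.005,0.154],"twist": 0.006},{"jaw": 1,"travel": [-0.001,0.005,0.154],"twist": 0.006},{"jaw": 1,"travel": [-0.001,0.005,0.154],"twist": 0.006}])

```text
t: 2.82
eef_pos: [556.6, -271.9, 8.5]
tcp_rot: [3.14, 0.001, 1.45]
ft_force: [0.5, 0.8, 0.4]
opening: 1.0
grip_force: 0.0
```

Call:
drive_tool(targets=[{"jaw": 0,"travel": [0,0,0],"twist": 0},{"jaw": 0,"travel": [0,0,0],"twist": 0},{"jaw": 0,"travel": [0,0,0],"twist": 0},{"jaw": 0,"travel": [0,0,0],"twist": 0},{"jaw": 0,"travel": [0,0,0],"twist": 0},{"jaw": 0,"travel": [0,0,0],"twist": 0},{"jaw": 0,"travel": [0,0,0],"twist": 0},{"jaw": 0,"travel": [0,0,0],"twist": 0}])

```text
t: 3.48
eef_pos: [555.9, -271.6, 7.1]
tcp_rot: [-3.142, -0.0, 1.45]
ft_force: [-0.2, 0.4, -0.4]
opening: 0.496
grip_force: 0.0
```

Call:
drive_tool(targets=[{"jaw": 0.5,"travel": [-0.008,0,0.005],"twist": 0},{"jaw": 0.5,"travel": [-0.008,0,0.005],"twist": 0},{"jaw": 0.5,"travel": [-0.008,0,0.005],"twist": 0},{"jaw": 0,"travel": [-0.008,0,0.005],"twist": 0},{"jaw": 0,"travel": [-0.008,0,0.005],"twist": 0},{"jaw": 0,"travel": [-0.008,0,0.005],"twist": 0},{"jaw": 0,"travel": [-0.008,0,0.005],"twist": 0},{"jaw": 0,"travel": [-0.008,0,0.005],"twist": 0}])

```text
t: 4.15
eef_pos: [555.0, -279.5, 2.2]
tcp_rot: [3.141, -0.0, 1.45]
ft_force: [0.4, 0.3, 0.0]
opening: 0.313
grip_force: 29.8
```

Call:
drive_tool(targets=[{"jaw": 0,"travel": [0,0,0],"twist": 0},{"jaw": 0,"travel": [0,0,0],"twist": 0},{"jaw": 0,"travel": [0,0,0],"twist": 0},{"jaw": 0,"travel": [0,0,0],"twist": 0}])

```text
t: 4.48
eef_pos: [555.0, -279.4, 2.2]
tcp_rot: [3.141, -0.0, 1.45]
ft_force: [0.5, 1.2, 1.1]
opening: 0.318
grip_force: 29.8
```

Call:
drive_tool(targets=[{"jaw": 0,"travel": [0,0,-0.008],"twist": 0},{"jaw": 0,"travel": [0,0,-0.02],"twist": 0},{"jaw": 0,"travel": [0.005,-0.003,-0.035],"twist": 0},{"jaw": 0,"travel": [0.015,-0.008,-0.05],"twist": -0.05},{"jaw": 0,"travel": [0.03,-0.016,-0.06],"twist": -0.15},{"jaw": 0,"travel": [0.048,-0.024,-0.065],"twist": -0.26},{"jaw": 0,"travel": [0.066,-0.034,-0.065],"twist": -0.38},{"jaw": 0,"travel": [0.085,-0.043,-0.065],"twist": -0.5}])

```text
t: 5.15
eef_pos: [522.2, -189.4, 68.7]
tcp_rot: [3.141, 0.001, 1.955]
ft_force: [0.2, 0.0, -2.1]
opening: 0.314
grip_force: 29.8
```

Run:
```python
from h import *
go(473,-55,65,3.25)
```

```text
at [ 522.2 -189.4   68.7] yaw 1.955 travel m [0.1431 0.0048 0.0037] twist -1.295
```

Call:
drive_tool(targets=[{"jaw": 0,"travel": [0.014,0.0,0],"twist": -0.11},{"jaw": 0,"travel": [0.028,0.001,0],"twist": -0.22},{"jaw": 0,"travel": [0.042,0.001,0],"twist": -0.33},{"jaw": 0,"travel": [0.056,0.002,0],"twist": -0.44},{"jaw": 0,"travel": [0.07,0.002,0],"twist": -0.55},{"jaw": 0,"travel": [0.084,0.003,0],"twist": -0.66},{"jaw": 0,"travel": [0.098,0.003,0],"twist": -0.77},{"jaw": 0,"travel": [0.112,0.004,0],"twist": -0.88}])

```text
t: 5.82
eef_pos: [484.5, -83.9, 68.2]
tcp_rot: [3.142, 0.001, 2.835]
ft_force: [0.1, 0.2, -2.1]
opening: 0.319
grip_force: 29.8
```

Run:
```python
from h import *
go(473,-55,65,3.25)
```

```text
at [484.5 -83.9  68.2] yaw 2.835 travel m [0.0197 0.0241 0.0032] twist -0.415
```

Call:
drive_tool(targets=[{"jaw": 0,"travel": [0.005,0.006,0],"twist": -0.1},{"jaw": 0,"travel": [0.01,0.012,0],"twist": -0.2},{"jaw": 0,"travel": [0.015,0.018,0],"twist": -0.3},{"jaw": 0,"travel": [0.02,0.024,0],"twist": -0.37},{"jaw": 0,"travel": [0.02,0.024,0],"twist": -0.415},{"jaw": 0,"travel": [0.02,0.024,0],"twist": -0.415},{"jaw": 0,"travel": [0.02,0.024,0],"twist": -0.415}])

```text
t: 6.4
eef_pos: [473.4, -55.5, 67.9]
tcp_rot: [-3.141, 0.001, -3.04]
ft_force: [-0.2, 0.3, -1.5]
opening: 0.316
grip_force: 29.8
```

Run:
```python
from h import *
snap('side','/tmp/s.png')
c=np.load('side.npz');f=c['frame'][:,:,::-1]
cv2.imwrite('pics/s2.png',cv2.resize(f[80:260,150:400],None,fx=3,fy=3,interpolation=3))
go(473,-55,5,3.25)
```

```text
at [473.3 -55.6  67.8] yaw -3.04 travel m [0.0003 0.0007 0.0628] twist -6.29
```

View pics/s2.png

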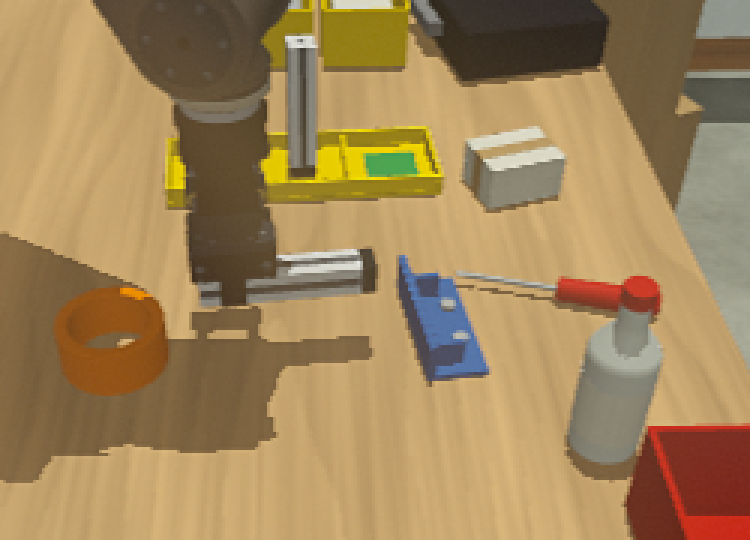

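The side crop shows the leg held level, its foot at (370,270) pointing at the stop face (400,300), and well clear of the tape. Now I'll lower it and push it against the stop.

Call:
drive_tool(targets=[{"jaw": 0,"travel": [0,0,0.02],"twist": 0},{"jaw": 0,"travel": [0,0,0.04],"twist": 0},{"jaw": 0,"travel": [0,0,0.055],"twist": 0},{"jaw": 0,"travel": [0,0,0.062],"twist": 0},{"jaw": 0,"travel": [-0.008,0,0.062],"twist": 0},{"jaw": 0,"travel": [-0.016,0,0.062],"twist": 0},{"jaw": 0,"travel": [-0.022,0,0.062],"twist": 0},{"jaw": 0,"travel": [-0.022,0,0.062],"twist": 0}])

```text
t: 7.12
eef_pos: [497.2, -53.3, 6.1]
tcp_rot: [-3.141, 0.003, -3.038]
ft_force: [0.5, -0.2, -1.4]
opening: 0.315
grip_force: 29.8
```

Call:
drive_tool(targets=[{"jaw": 0,"travel": [-0.003,0,0.001],"twist": 0},{"jaw": 0,"travel": [-0.006,0,0.001],"twist": 0},{"jaw": 0,"travel": [-0.009,0,0.001],"twist": 0},{"jaw": 0,"travel": [-0.009,0,0.001],"twist": 0}])

```text
t: 7.45
eef_pos: [504.6, -52.2, 4.4]
tcp_rot: [-3.141, 0.001, -3.038]
ft_force: [-0.3, -0.3, -1.9]
opening: 0.317
grip_force: 29.8
```

Call:
drive_tool(targets=[{"jaw": 0,"travel": [-0.003,0,0.0],"twist": 0},{"jaw": 0,"travel": [-0.005,0,0.0],"twist": 0},{"jaw": 0,"travel": [-0.005,0,0.0],"twist": 0}])

```text
t: 7.7
eef_pos: [509.3, -51.8, 4.2]
tcp_rot: [-3.142, 0.0, -3.038]
ft_force: [-0.1, -0.2, -1.6]
opening: 0.317
grip_force: 29.8
```

Call:
drive_tool(targets=[{"jaw": 0,"travel": [-0.003,0,0.0],"twist": 0},{"jaw": 0,"travel": [-0.006,0,0.0],"twist": 0},{"jaw": 0,"travel": [-0.006,0,0.0],"twist": 0}])

```text
t: 7.95
eef_pos: [511.9, -50.5, 3.5]
tcp_rot: [3.139, -0.007, -3.037]
ft_force: [-12.2, -0.1, 1.0]
opening: 0.314
grip_force: 30.0
```

Call:
drive_tool(targets=[{"jaw": 0,"travel": [0,0,-0.006],"twist": 0},{"jaw": 0,"travel": [0,0,-0.012],"twist": 0},{"jaw": 0,"travel": [0,0,-0.018],"twist": 0},{"jaw": 0,"travel": [0,0,-0.023],"twist": 0}])

```text
t: 8.28
eef_pos: [513.4, -50.9, 27.0]
tcp_rot: [3.14, -0.003, -3.038]
ft_force: [-4.9, -1.4, -4.9]
opening: 0.314
grip_force: 30.0
```

Call:
drive_tool(targets=[{"jaw": 0,"travel": [-0.003,0,-0.005],"twist": 0},{"jaw": 0,"travel": [-0.005,0,-0.01],"twist": 0},{"jaw": 0,"travel": [-0.006,0,-0.016],"twist": 0},{"jaw": 0,"travel": [-0.007,0,-0.021],"twist": 0}])

```text
t: 8.62
eef_pos: [520.3, -50.2, 48.0]
tcp_rot: [3.14, -0.004, -3.038]
ft_force: [-4.9, -0.5, -3.1]
opening: 0.311
grip_force: 30.0
```

Run:
```python
from h import *
snap('side','/tmp/s.png')
c=np.load('side.npz');f=c['frame'][:,:,::-1]
cv2.imwrite('pics/s3.png',cv2.resize(f[140:240,190:340],None,fx=5,fy=5,interpolation=3))
s=state();print(s['eef_pos'],s['ft_force'])
```

```text
[520.67800614 -50.26382533  48.77976837] [-7.79212327 -0.95683767 -0.25410136]
```

View pics/s3.png

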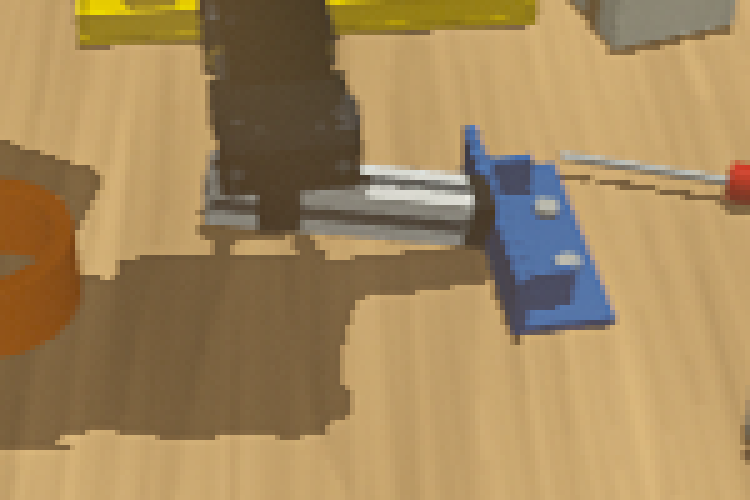

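The side crop shows the foot against the stop (480,210) and the leg's bare end starting to rise, by roughly 13°. I'll keep swinging with a bit more push.

Call:
drive_tool(targets=[{"jaw": 0,"travel": [-0.004,0,-0.003],"twist": 0},{"jaw": 0,"travel": [-0.007,0,-0.007],"twist": 0},{"jaw": 0,"travel": [-0.01,0,-0.011],"twist": 0},{"jaw": 0,"travel": [-0.012,0,-0.015],"twist": 0}])

```text
t: 9.0
eef_pos: [529.2, -48.9, 62.3]
tcp_rot: [3.139, -0.011, -3.038]
ft_force: [-16.1, -3.4, 0.1]
opening: 0.317
grip_force: 30.0
```

Call:
drive_tool(targets=[{"jaw": 0,"travel": [-0.002,0,-0.004],"twist": 0},{"jaw": 0,"travel": [-0.005,0,-0.008],"twist": 0},{"jaw": 0,"travel": [-0.008,0,-0.012],"twist": 0},{"jaw": 0,"travel": [-0.011,0,-0.016],"twist": 0}])

```text
t: 9.33
eef_pos: [542.0, -47.9, 78.8]
tcp_rot: [3.14, -0.007, -3.038]
ft_force: [-10.9, -2.0, 1.0]
opening: 0.316
grip_force: 30.0
```

Run:
```python
from h import *
snap('side','/tmp/s.png')
c=np.load('side.npz');f=c['frame'][:,:,::-1]
cv2.imwrite('pics/s4.png',cv2.resize(f[120:240,190:340],None,fx=5,fy=5,interpolation=3))
s=state();print(s['eef_pos'],s['ft_force'])
```

```text
[542.78351375 -47.89424946  79.583139  ] [-13.91227866  -0.83996294   2.60979203]
```

View pics/s4.png

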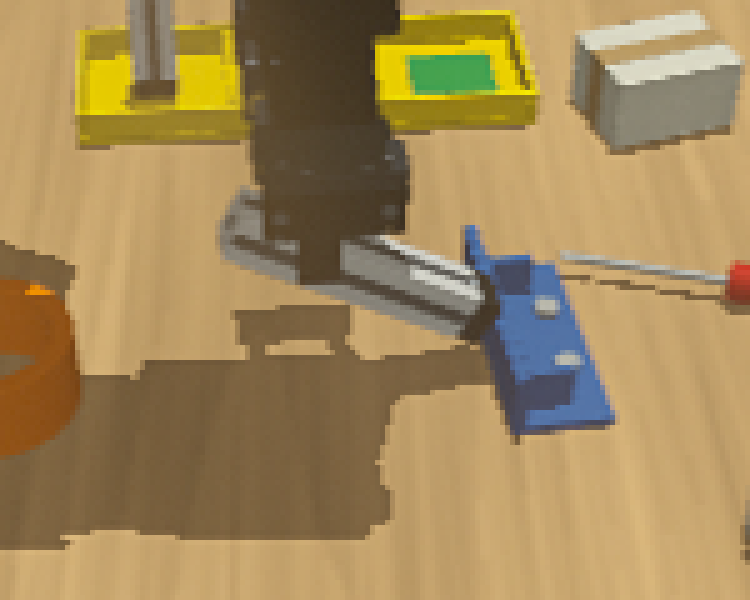

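The side crop shows the leg half raised, about 35° up, with its foot against the lower part of the stop (490,305). I'll continue along the arc.

Call:
drive_tool(targets=[{"jaw": 0,"travel": [-0.005,0,-0.004],"twist": 0},{"jaw": 0,"travel": [-0.01,0,-0.008],"twist": 0},{"jaw": 0,"travel": [-0.015,0,-0.011],"twist": 0},{"jaw": 0,"travel": [-0.02,0,-0.014],"twist": 0}])

```text
t: 9.72
eef_pos: [560.0, -45.9, 93.1]
tcp_rot: [3.14, -0.011, -3.038]
ft_force: [-25.4, -5.2, 14.2]
opening: 0.307
grip_force: 30.0
```

Call:
drive_tool(targets=[{"jaw": 0,"travel": [0,0,-0.005],"twist": 0},{"jaw": 0,"travel": [-0.004,0,-0.01],"twist": 0},{"jaw": 0,"travel": [-0.009,0,-0.014],"twist": 0},{"jaw": 0,"travel": [-0.014,0,-0.017],"twist": 0}])

```text
t: 10.05
eef_pos: [578.1, -44.5, 110.7]
tcp_rot: [3.141, -0.002, -3.038]
ft_force: [-7.4, -1.5, 3.3]
opening: 0.312
grip_force: 30.0
```

Call:
drive_tool(targets=[{"jaw": 0,"travel": [-0.006,0,-0.001],"twist": 0},{"jaw": 0,"travel": [-0.012,0,-0.002],"twist": 0},{"jaw": 0,"travel": [-0.018,0,-0.003],"twist": 0},{"jaw": 0,"travel": [-0.024,0,-0.003],"twist": 0}])

```text
t: 10.38
eef_pos: [601.3, -42.3, 116.2]
tcp_rot: [-3.141, -0.002, -3.038]
ft_force: [-20.5, -1.9, 37.7]
opening: 0.312
grip_force: 30.0
```

Call:
drive_tool(targets=[{"jaw": 0,"travel": [0,0,-0.006],"twist": 0},{"jaw": 0,"travel": [-0.005,0,-0.008],"twist": 0},{"jaw": 0,"travel": [-0.012,0,-0.008],"twist": 0},{"jaw": 0,"travel": [-0.018,0,-0.008],"twist": 0}])

```text
t: 10.72
eef_pos: [621.6, -40.1, 121.2]
tcp_rot: [-3.141, 0.001, -3.038]
ft_force: [0.3, -0.1, -1.7]
opening: 0.315
grip_force: 30.0
```

Run:
```python
from h import *
snap('side','/tmp/s.png')
c=np.load('side.npz');f=c['frame'][:,:,::-1]
cv2.imwrite('pics/s5.png',cv2.resize(f[100:240,190:340],None,fx=4,fy=4,interpolation=3))
s=state();print(s['eef_pos'],s['ft_force'])
```

```text
[622.32557018 -40.05857032 120.91770919] [-0.35668702 -0.03058097 -2.1226413 ]
```

View pics/s5.png

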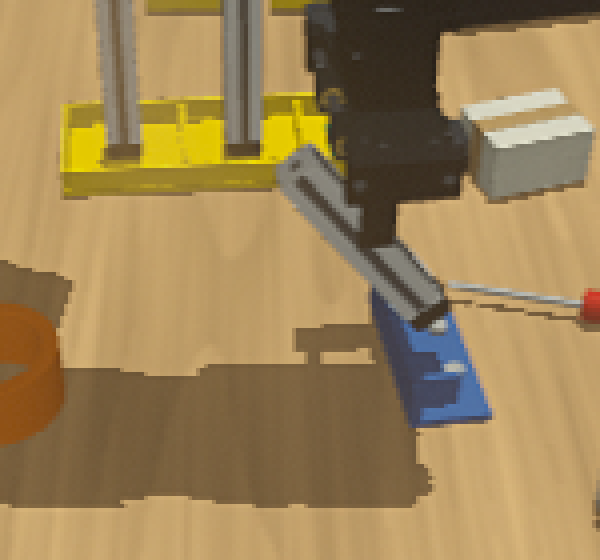

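The crop shows the foot has popped up over the stop's edge at (430,315). The leg slid in the fingers, which now hold it near the middle, and it is about 50° up. I'll back off, lay it down in front of the stop, and regrip near the bare end.

Call:
drive_tool(targets=[{"jaw": 0,"travel": [0,0,-0.008],"twist": 0},{"jaw": 0,"travel": [0.01,0,-0.012],"twist": 0},{"jaw": 0,"travel": [0.03,0,-0.012],"twist": 0},{"jaw": 0,"travel": [0.05,0,-0.012],"twist": 0},{"jaw": 0,"travel": [0.07,0,-0.012],"twist": 0},{"jaw": 0,"travel": [0.09,0,-0.012],"twist": 0},{"jaw": 0,"travel": [0.1,0,-0.01],"twist": 0},{"jaw": 0,"travel": [0.1,0,0.01],"twist": 0}])

```text
t: 11.43
eef_pos: [519.5, -50.8, 113.9]
tcp_rot: [-3.14, 0.004, -3.039]
ft_force: [1.8, 0.4, -1.9]
opening: 0.313
grip_force: 30.0
```

Call:
drive_tool(targets=[{"jaw": 0,"travel": [0,0,0.01],"twist": 0},{"jaw": 0,"travel": [0,0,0.02],"twist": 0},{"jaw": 0,"travel": [0,0,0.03],"twist": 0},{"jaw": 0,"travel": [0,0,0.038],"twist": 0}])

```text
t: 11.77
eef_pos: [520.1, -50.5, 73.2]
tcp_rot: [3.141, -0.002, -3.038]
ft_force: [-12.5, -1.2, 29.3]
opening: 0.311
grip_force: 30.0
```

Call:
drive_tool(targets=[{"jaw": 0,"travel": [0.006,0,0.002],"twist": 0},{"jaw": 0,"travel": [0.01,0,0.008],"twist": 0},{"jaw": 0,"travel": [0.014,0,0.015],"twist": 0},{"jaw": 0,"travel": [0.018,0,0.022],"twist": 0},{"jaw": 0,"travel": [0.021,0,0.03],"twist": 0},{"jaw": 0,"travel": [0.024,0,0.038],"twist": 0}])

```text
t: 12.27
eef_pos: [498.7, -53.0, 36.6]
tcp_rot: [-3.141, 0.005, -3.039]
ft_force: [0.3, 11.6, 45.8]
opening: 0.316
grip_force: 30.1
```

Run:
```python
from h import *
snap('side','/tmp/s.png')
c=np.load('side.npz');f=c['frame'][:,:,::-1]
cv2.imwrite('pics/s6.png',cv2.resize(f[110:250,170:340],None,fx=4,fy=4,interpolation=3))
s=state();print(s['eef_pos'],s['ft_force'])
```

```text
[498.41180257 -52.94077728  35.80142117] [ 0.96474831  4.02463348 18.456423  ]
```

View pics/s6.png

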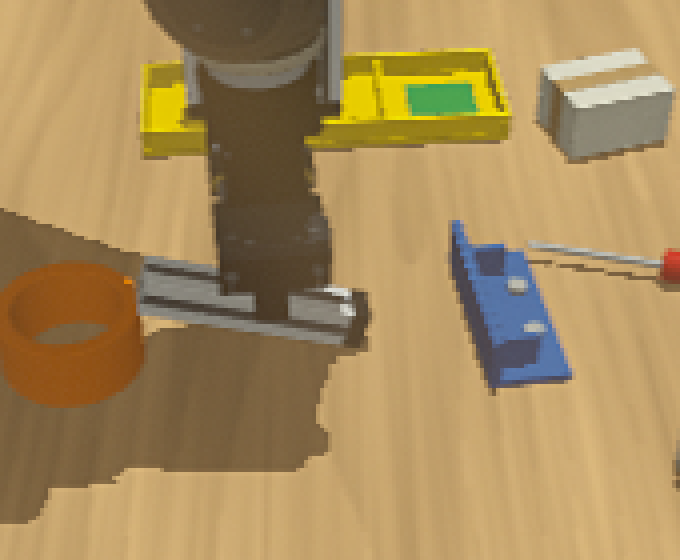

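The crop shows the leg about 15° up, the fingers about 50 mm from the foot, and the bare end above the tape at (140,285). I'll lift, move forward away from the tape, and then lay it down.

Call:
drive_tool(targets=[{"jaw": 0,"travel": [0,0,-0.008],"twist": 0},{"jaw": 0,"travel": [-0.015,0,-0.012],"twist": 0},{"jaw": 0,"travel": [-0.03,0,-0.012],"twist": 0},{"jaw": 0,"travel": [-0.045,0,-0.012],"twist": 0},{"jaw": 0,"travel": [-0.058,0,-0.01],"twist": 0},{"jaw": 0,"travel": [-0.058,0,-0.002],"twist": 0},{"jaw": 0,"travel": [-0.058,0,0.005],"twist": 0},{"jaw": 0,"travel": [-0.055,0,0.01],"twist": 0}])

```text
t: 12.98
eef_pos: [551.3, -47.3, 24.1]
tcp_rot: [3.141, -0.0, -3.038]
ft_force: [2.3, 0.7, 1.0]
opening: 0.309
grip_force: 30.0
```

Call:
drive_tool(targets=[{"jaw": 0,"travel": [0.002,0,0.004],"twist": 0},{"jaw": 0,"travel": [0.004,0,0.008],"twist": 0},{"jaw": 0,"travel": [0.006,0,0.012],"twist": 0}])

```text
t: 13.23
eef_pos: [546.1, -47.9, 13.8]
tcp_rot: [-3.141, 0.002, -3.039]
ft_force: [-0.2, 8.4, 44.9]
opening: 0.314
grip_force: 30.0
```

Call:
drive_tool(targets=[{"jaw": 0.45,"travel": [0,0,-0.003],"twist": 0},{"jaw": 0.45,"travel": [0,0,-0.003],"twist": 0},{"jaw": 0.45,"travel": [0,0,-0.003],"twist": 0},{"jaw": 0.8,"travel": [0,0,-0.003],"twist": 0},{"jaw": 0.8,"travel": [0,0,-0.003],"twist": 0},{"jaw": 0.8,"travel": [0,0,-0.04],"twist": 0},{"jaw": 0.8,"travel": [0.03,0,-0.08],"twist": 0},{"jaw": 0.8,"travel": [0.05,0,-0.12],"twist": 0}])

```text
t: 13.9
eef_pos: [499.8, -52.4, 123.2]
tcp_rot: [3.141, -0.003, -3.038]
ft_force: [0.7, -0.7, 1.3]
opening: 0.741
grip_force: 0.0
```

Call:
drive_tool(targets=[{"jaw": 0.8,"travel": [0.02,0,-0.02],"twist": 0},{"jaw": 0.8,"travel": [0.02,0,-0.02],"twist": 0},{"jaw": 0.8,"travel": [0.02,0,-0.02],"twist": 0}])

```text
t: 14.15
eef_pos: [481.4, -54.8, 144.1]
tcp_rot: [-3.141, 0.002, -3.039]
ft_force: [-0.1, -0.1, -0.6]
opening: 0.8
grip_force: 0.0
```

Run:
```python
from h import *
snap('wrist','/tmp/w.png'); 
s=state();print(s['eef_pos'],s['ft_force'],s['tcp_rot'])
big('wrist','pics/w2.png')
```

```text
[481.71599121 -54.7116009  143.11531752] [ 0.4355828  -0.19974015  0.17861066] [-3.14137988e+00  8.96514436e-04 -3.03873987e+00]
```

View pics/w2.png

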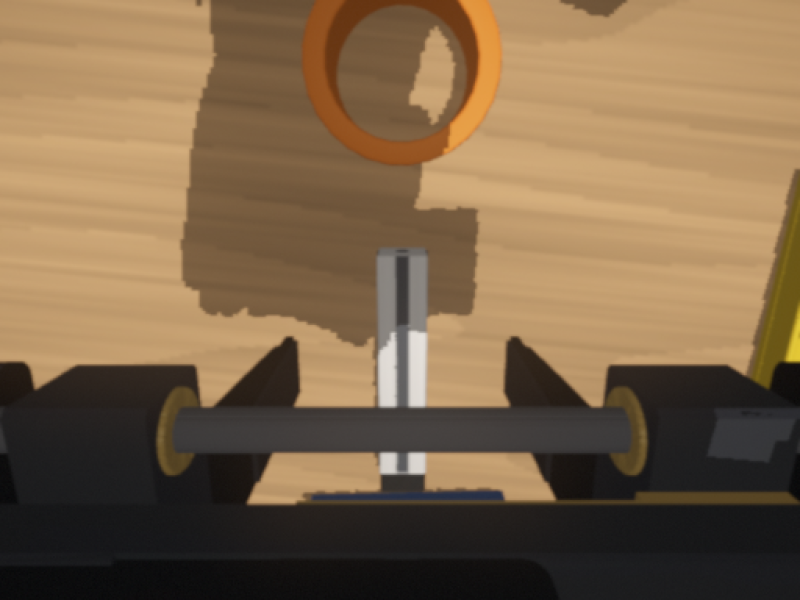

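The wrist view shows the leg lying flat in front of the stop. Its bare end is at (402,254), the black foot starts at (403,474), and the tape and tray are clear. I've used all 10 pictures, so from here I'll measure numerically: the grip point now, plus a tilt estimator from the side camera.

```bash
cat >> h.py <<'E'
def tilt():
    """fit leg (angle up, grip-to-foot distance, sideways offset) in the vertical plane of the leg's near face"""
    c=read_camera('side'); s=state(); R,t=c["R"],c["t"]; p=s['eef_pos']; w=s['tcp_rot'][2]
    e=-np.array([np.cos(w),np.sin(w),0]); n=np.array([-e[1],e[0],0])   # e to the stop
    g=p+[0,0,18.8]; o=-R.T@t
    if (o-g)@n<0: n=-n
    hsv=cv2.cvtColor(c["frame"],cv2.COLOR_RGB2HSV); m=((hsv[:,:,1]<60)&(hsv[:,:,2]>75)).astype(float)
    m=m-.5*0
    best=[]
    def samp(a,b): 
        P=g+15*n+np.multiply.outer(a,e)+np.multiply.outer(b,[0,0,1.]); q=P@R.T+t
        u=(c["fx"]*q[...,0]/q[...,2]+c["cx"]).astype(np.float32); v=(c["fy"]*q[...,1]/q[...,2]+c["cy"]).astype(np.float32)
        return cv2.remap(m.astype(np.float32),u,v,1)
    Lg,Wg=np.meshgrid(np.arange(-20,181,4.),np.arange(-27,28,3.))  # along leg from foot, across
    inside=(Lg>14)&(Lg<160)&(abs(Wg)<15)
    wt=np.where(inside,1.,-1.)
    for th in np.arange(-10,106,2.5):
        C,S=np.cos(np.radians(th)),np.sin(np.radians(th))
        for L in range(40,150,5):
            for h in(-9,-4,0,4,9):
                A=(Lg-L); a=-A*C+(Wg+h)*S; b=A*S+(Wg+h)*C
                best.append(((samp(a,b)*wt).sum(),th,L,h))
    best.sort(reverse=True); sc,th,L,h=best[0]
    print('tcp',p.round(1),'F',s['ft_force'].round(1),'tilt',th,'L',L,'h',h,'score',round(sc),'foot z',round(g[2]-L*np.sin(np.radians(th))-0+h*np.cos(np.radians(th)),1), [b[1:3] for b in best[1:4]])
E
python3 - <<'E'
from h import *
k=1/1.5625
a=ray('wrist',402*k,254*k,30);b=ray('wrist',403*k,474*k,30);print(a.round(1),b.round(1),np.linalg.norm(a-b))
d=(b-a)/np.linalg.norm(b-a);p=a+28*d;yaw=np.arctan2(-d[1],-d[0]);print(p,yaw, a+160*d)
go(p[0],p[1],2.5,yaw)
E
```

```text
[460.2 -56.9  30. ] [605.7 -41.4  30. ] 146.38173113772172
[488.0026477 -53.9337173  30.       ] -3.035510182449851 [619.26061358 -39.9570799   30.        ]
at [481.7 -54.7 143.1] yaw -3.039 travel m [-6.300e-03  1.000e-04  1.406e-01] twist -0.003
```

Call:
drive_tool(targets=[{"jaw": 0.8,"travel": [-0.006,0,0.04],"twist": 0},{"jaw": 0.8,"travel": [-0.006,0,0.08],"twist": 0},{"jaw": 0.8,"travel": [-0.006,0,0.115],"twist": 0},{"jaw": 0.8,"travel": [-0.006,0,0.135],"twist": 0},{"jaw": 0.8,"travel": [-0.006,0,0.14],"twist": 0},{"jaw": 0.8,"travel": [-0.006,0,0.141],"twist": 0},{"jaw": 0.8,"travel": [-0.006,0,0.141],"twist": 0},{"jaw": 0.6,"travel": [-0.006,0,0.141],"twist": 0}])

```text
t: 14.87
eef_pos: [487.3, -53.8, 0.9]
tcp_rot: [3.141, -0.002, -3.038]
ft_force: [-1.0, -0.3, -0.2]
opening: 0.764
grip_force: 0.0
```

Call:
drive_tool(targets=[{"jaw": 0,"travel": [0,0,0],"twist": 0},{"jaw": 0,"travel": [0,0,0],"twist": 0},{"jaw": 0,"travel": [0,0,0],"twist": 0},{"jaw": 0,"travel": [0,0,0],"twist": 0},{"jaw": 0,"travel": [0,0,0],"twist": 0},{"jaw": 0,"travel": [0,0,0],"twist": 0},{"jaw": 0,"travel": [0,0,0],"twist": 0},{"jaw": 0,"travel": [0,0,0],"twist": 0}])

```text
t: 15.53
eef_pos: [487.4, -54.0, 2.3]
tcp_rot: [3.142, 0.0, -3.038]
ft_force: [-0.1, 1.0, 0.5]
opening: 0.314
grip_force: 30.0
```

Run:
```python
from h import *
tilt()
```

```text
tcp [487.4 -54.    2.3] F [0.8 0.9 0.5] tilt 0.0 L 130 h -9 score 62 foot z 12.1 [(np.float64(0.0), 125), (np.float64(0.0), 135), (np.float64(-2.5), 130)]
```

Call:
drive_tool(targets=[{"jaw": 0,"travel": [0,0,-0.002],"twist": 0},{"jaw": 0,"travel": [-0.008,0,-0.003],"twist": 0},{"jaw": 0,"travel": [-0.016,0,-0.003],"twist": 0},{"jaw": 0,"travel": [-0.02,0,-0.003],"twist": 0},{"jaw": 0,"travel": [-0.023,0,-0.003],"twist": 0},{"jaw": 0,"travel": [-0.025,0,-0.003],"twist": 0}])

```text
t: 16.08
eef_pos: [509.0, -50.9, 4.5]
tcp_rot: [3.139, -0.008, -3.038]
ft_force: [-19.5, -6.1, 2.9]
opening: 0.314
grip_force: 30.0
```

Call:
drive_tool(targets=[{"jaw": 0,"travel": [0,0,-0.006],"twist": 0},{"jaw": 0,"travel": [0,0,-0.012],"twist": 0},{"jaw": 0,"travel": [0,0,-0.018],"twist": 0},{"jaw": 0,"travel": [-0.001,0,-0.022],"twist": 0}])

```text
t: 16.42
eef_pos: [511.7, -51.0, 27.0]
tcp_rot: [3.14, -0.004, -3.038]
ft_force: [-7.9, -0.8, -4.6]
opening: 0.316
grip_force: 30.0
```

Run:
```python
from h import *
tilt()
```

```text
tcp [511.9 -51.   27.6] F [-8.4 -2.1 -3.7] tilt 5.0 L 130 h -9 score 72 foot z 26.1 [(np.float64(7.5), 130), (np.float64(5.0), 135), (np.float64(5.0), 125)]
```

Call:
drive_tool(targets=[{"jaw": 0,"travel": [0.004,0,0],"twist": 0},{"jaw": 0,"travel": [0.008,0,0.004],"twist": 0},{"jaw": 0,"travel": [0.008,0,0.01],"twist": 0},{"jaw": 0,"travel": [0.008,0,0.01],"twist": 0},{"jaw": 0,"travel": [0.003,0,0.01],"twist": 0},{"jaw": 0,"travel": [-0.002,0,0.01],"twist": 0},{"jaw": 0,"travel": [-0.003,0,0.01],"twist": 0}])

```text
t: 17.05
eef_pos: [513.2, -50.6, 16.4]
tcp_rot: [3.139, -0.008, -3.038]
ft_force: [-17.5, -5.9, 1.7]
opening: 0.315
grip_force: 30.0
```

Call:
drive_tool(targets=[{"jaw": 0,"travel": [-0.002,0,-0.004],"twist": 0},{"jaw": 0,"travel": [-0.004,0,-0.009],"twist": 0},{"jaw": 0,"travel": [-0.006,0,-0.015],"twist": 0},{"jaw": 0,"travel": [-0.008,0,-0.02],"twist": 0}])

```text
t: 17.38
eef_pos: [520.7, -49.9, 36.3]
tcp_rot: [3.139, -0.009, -3.039]
ft_force: [-14.0, -4.6, -2.4]
opening: 0.313
grip_force: 30.0
```

Run:
```python
from h import *
tilt()
```

```text
tcp [521.3 -49.9  37.1] F [-15.9  -4.6  -0.2] tilt 2.5 L 120 h -9 score 51 foot z 41.7 [(np.float64(0.0), 120), (np.float64(2.5), 120), (np.float64(5.0), 120)]
```

```bash
cat >> h.py <<'E'
def ascii(step=8):
    c=read_camera('side'); s=state(); R,t=c["R"],c["t"]; p=s['eef_pos']; w=s['tcp_rot'][2]
    e=-np.array([np.cos(w),np.sin(w),0]); n=np.array([-e[1],e[0],0]); g=p+[0,0,18.8]; o=-R.T@t
    if (o-g)@n<0: n=-n
    hsv=cv2.cvtColor(c["frame"],cv2.COLOR_RGB2HSV)
    for zz in range(200,-9,-step):
        r=''
        for xx in range(-150,191,5):
            q=R@(p*[1,1,0]+15*n+xx*e+[0,0,zz])+t; u,v=int(c["fx"]*q[0]/q[2]+c["cx"]),int(c["fy"]*q[1]/q[2]+c["cy"])
            H,S,V=hsv[v,u]
            r+='#' if S<60 and V>75 else 'B' if 100<H<130 and S>80 else 'k' if V<60 else '.'
        print('%4d'%zz,r)
    print('x from grip -150..190 step 5; tcp',p.round(1),s['ft_force'].round(1))
E
python3 - <<'E'
from h import *
ascii()
E
```

```text
200 .............................................................##......
 192 .............................................................#..#####
 184 .............................................................#..#####
 176 .................................................................####
 168 ................................................................#####
 160 ................................................................#####
 152 ..................................................................###
 144 .....................................................................
 136 .....................................................................
 128 .....................................................................
 120 .....................................................................
 112 .......................................#.............................
 104 ......................................##...........B.................
  96 ...................................................B#................
  88 ........................#.....................
[... 297 characters left out ...]
#######..#.BB..#BBB#......
  48 .......................####......###################.#BBBBB##BB......
  40 .......................######......#################..#BBBBB##BB.....
  32 .................................###.......##########..BBBBBBBBB.....
  24 ....................................########...#####....BBBBBBBBB....
  16 ........................................#########.....##BBBBBBBBBB...
   8 ..............................................#####...###BBBBBB..B...
   0 .......................................................##BBBBBB##.B..
  -8 ........................................................##BB##BBBBB#.
x from grip -150..190 step 5; tcp [521.2 -49.9  36.8] [-14.4  -4.4   0.8]
```

The map shows the leg about 15–18° up with its foot on the bench, so the rectangle fit was misled by the visible top face. I'll replace it with a silhouette fit of the whole box.

```bash
cat >> h.py <<'E'
def tilt():
    c=read_camera('side'); s=state(); R,t=c["R"],c["t"]; p=s['eef_pos']; w=s['tcp_rot'][2]
    e=-np.array([np.cos(w),np.sin(w),0]); n=np.array([-e[1],e[0],0]); g=p+[0,0,18.8]; Z=np.array([0,0,1.])
    hsv=cv2.cvtColor(c["frame"],cv2.COLOR_RGB2HSV).astype(int); H,S,V=hsv[...,0],hsv[...,1],hsv[...,2]
    m=(S<60)&(V>75); wood=(S>=60)&(V>75)&(H<40)
    K=np.array([[c["fx"],0,c["cx"]],[0,c["fy"],c["cy"]],[0,0,1]]); rv=cv2.Rodrigues(R)[0]; ker=np.ones((7,7),np.uint8)
    best=[]
    for th in np.arange(-4,110,3.):
        a=np.radians(th); ax=-e*np.cos(a)+Z*np.sin(a); up=e*np.sin(a)+Z*np.cos(a)
        for L in range(60,146,5):
            for h in(-8,-3,3,8):
                P=np.array([g+up*(h+i*15)+n*15*j+ax*(k-L) for i in(-1,1) for j in(-1,1) for k in(14,160)])
                q=cv2.projectPoints(P,rv,t.reshape(3),K,None)[0]
                M=np.zeros(m.shape,np.uint8); cv2.fillConvexPoly(M,cv2.convexHull(np.round(q).astype(np.int32)),1)
                ring=cv2.dilate(M,ker)-M
                best.append(((m&(M>0)).sum()-(wood&(M>0)).sum()-(m&(ring>0)).sum(),th,L,h))
    best.sort(reverse=True); sc,th,L,h=best[0]
    print('tcp',p.round(1),'F',s['ft_force'].round(1),'tilt',th,'L',L,'h',h,'score',sc,'foot z',round(g[2]-L*np.sin(np.radians(th))+h*np.cos(np.radians(th)),1),[tuple(map(float,b[1:])) for b in best[1:4]])
E
python3 - <<'E'
from h import *
tilt()
E
```

```text
tcp [521.2 -49.9  36.6] F [-14.6  -3.7   1. ] tilt 17.0 L 125 h -8 score 23 foot z 11.2 [(14.0, 125.0, -8.0), (17.0, 130.0, -8.0), (20.0, 125.0, -3.0)]
```

Call:
drive_tool(targets=[{"jaw": 0,"travel": [-0.001,0,-0.007],"twist": 0},{"jaw": 0,"travel": [-0.003,0,-0.014],"twist": 0},{"jaw": 0,"travel": [-0.006,0,-0.021],"twist": 0},{"jaw": 0,"travel": [-0.009,0,-0.027],"twist": 0}])

```text
t: 17.87
eef_pos: [533.2, -49.1, 64.6]
tcp_rot: [3.141, -0.001, -3.038]
ft_force: [-3.0, -0.0, -4.2]
opening: 0.315
grip_force: 30.0
```

Run:
```python
from h import *
tilt()
```

```text
tcp [534.1 -49.2  65.7] F [-5.4  0.6 -0.5] tilt 29.0 L 125 h -8 score 34 foot z 16.9 [(32.0, 125.0, -8.0), (29.0, 120.0, -8.0), (29.0, 145.0, -8.0)]
```

Call:
drive_tool(targets=[{"jaw": 0,"travel": [-0.005,0,-0.006],"twist": 0},{"jaw": 0,"travel": [-0.008,0,-0.011],"twist": 0},{"jaw": 0,"travel": [-0.011,0,-0.016],"twist": 0},{"jaw": 0,"travel": [-0.015,0,-0.02],"twist": 0}])

```text
t: 18.25
eef_pos: [548.0, -47.6, 84.6]
tcp_rot: [3.141, -0.001, -3.038]
ft_force: [-6.3, -1.2, -0.1]
opening: 0.315
grip_force: 30.0
```

Run:
```python
from h import *
tilt()
```

```text
tcp [548.8 -47.6  85.3] F [-6.2 -0.2  0.5] tilt 41.0 L 120 h -8 score 35 foot z 19.3 [(41.0, 125.0, -8.0), (41.0, 115.0, -8.0), (44.0, 120.0, -8.0)]
```

Call:
drive_tool(targets=[{"jaw": 0,"travel": [-0.005,0,-0.004],"twist": 0},{"jaw": 0,"travel": [-0.01,0,-0.008],"twist": 0},{"jaw": 0,"travel": [-0.014,0,-0.011],"twist": 0},{"jaw": 0,"travel": [-0.018,0,-0.013],"twist": 0}])

```text
t: 18.63
eef_pos: [565.4, -45.8, 97.8]
tcp_rot: [3.141, -0.002, -3.038]
ft_force: [-8.2, -0.8, 4.1]
opening: 0.312
grip_force: 30.0
```

Run:
```python
from h import *
tilt()
```

```text
tcp [566.4 -45.8  98.1] F [-5.9 -0.1  0.7] tilt 53.0 L 120 h -8 score -30 foot z 16.2 [(53.0, 115.0, -8.0), (53.0, 125.0, -8.0), (50.0, 120.0, -8.0)]
```

Call:
drive_tool(targets=[{"jaw": 0,"travel": [-0.005,0,-0.003],"twist": 0},{"jaw": 0,"travel": [-0.011,0,-0.006],"twist": 0},{"jaw": 0,"travel": [-0.017,0,-0.008],"twist": 0},{"jaw": 0,"travel": [-0.022,0,-0.01],"twist": 0}])

```text
t: 19.02
eef_pos: [588.1, -43.5, 107.8]
tcp_rot: [3.142, -0.0, -3.038]
ft_force: [-5.0, -0.4, 0.9]
opening: 0.311
grip_force: 30.0
```

Run:
```python
from h import *
tilt()
```

```text
tcp [589.2 -43.5 108.1] F [-3.9  0.2 -0.6] tilt 68.0 L 125 h -8 score 29 foot z 8.0 [(68.0, 115.0, -8.0), (68.0, 130.0, -8.0), (68.0, 120.0, -8.0)]
```

Call:
drive_tool(targets=[{"jaw": 0,"travel": [-0.007,0,-0.002],"twist": 0},{"jaw": 0,"travel": [-0.014,0,-0.003],"twist": 0},{"jaw": 0,"travel": [-0.021,0,-0.004],"twist": 0},{"jaw": 0,"travel": [-0.028,0,-0.004],"twist": 0}])

```text
t: 19.4
eef_pos: [616.4, -40.7, 111.6]
tcp_rot: [-3.142, 0.001, -3.038]
ft_force: [-4.0, -0.4, -0.8]
opening: 0.317
grip_force: 30.0
```

Run:
```python
from h import *
tilt()
```

```text
tcp [617.5 -40.6 111.4] F [-4.1  0.1 -0.9] tilt 83.0 L 115 h -8 score 146 foot z 15.1 [(83.0, 120.0, -8.0), (86.0, 115.0, -8.0), (83.0, 110.0, -8.0)]
```

Call:
drive_tool(targets=[{"jaw": 0,"travel": [-0.005,0,0],"twist": 0},{"jaw": 0,"travel": [-0.01,0,0],"twist": 0},{"jaw": 0,"travel": [-0.014,0,0],"twist": 0},{"jaw": 0,"travel": [-0.014,0,0],"twist": 0}])

```text
t: 19.78
eef_pos: [630.3, -39.2, 111.1]
tcp_rot: [3.142, 0.0, -3.038]
ft_force: [-2.4, 0.2, 0.0]
opening: 0.314
grip_force: 30.0
```

Run:
```python
from h import *
tilt()
```

```text
tcp [630.  -39.2 111. ] F [-2.2  0.3 -1.5] tilt 89.0 L 115 h -8 score 182 foot z 14.7 [(89.0, 120.0, -8.0), (89.0, 110.0, -8.0), (89.0, 125.0, -8.0)]
```

Call:
drive_tool(targets=[{"jaw": 0,"travel": [0.005,0,-0.003],"twist": 0},{"jaw": 0,"travel": [0.012,0,-0.01],"twist": 0},{"jaw": 0,"travel": [0.018,0,-0.02],"twist": 0},{"jaw": 0,"travel": [0.018,0,-0.032],"twist": 0},{"jaw": 0,"travel": [0.018,0,-0.045],"twist": 0},{"jaw": 0,"travel": [0.018,0,-0.055],"twist": 0},{"jaw": 0,"travel": [0.018,0,-0.06],"twist": 0},{"jaw": 0,"travel": [0.018,0,-0.06],"twist": 0}])

```text
t: 20.5
eef_pos: [612.0, -41.2, 173.0]
tcp_rot: [-3.141, 0.003, -3.038]
ft_force: [-0.0, -0.0, -2.7]
opening: 0.31
grip_force: 30.0
```

Run:
```python
from h import *
tilt()
c=np.load('top.npz');hsv=cv2.cvtColor(c['frame'],cv2.COLOR_RGB2HSV)
m=cv2.inRange(hsv,(45,100,40),(80,255,255)); ys,xs=np.nonzero(m); print(len(xs)); P=ray('top',xs.mean(),ys.mean(),6); print(P.round(1))
c=read_camera('side');np.savez('side.npz',**c);m=cv2.inRange(cv2.cvtColor(c['frame'],cv2.COLOR_RGB2HSV),(45,100,40),(80,255,255)); ys,xs=np.nonzero(m); print(len(xs),ray('side',xs.mean(),ys.mean(),6).round(1))
go(P[0]+5,P[1],170,-3.038)
```

```text
tcp [611.7 -41.2 171.9] F [ 0.2  0.8 -2.6] tilt 89.0 L 115 h -8 score 146 foot z 75.6 [(92.0, 120.0, -8.0), (89.0, 120.0, -8.0), (92.0, 125.0, -8.0)]
271
[640.2 253.5   6. ]
11 [667.5 248.    6. ]
at [611.5 -41.1 171.2] yaw -3.038 travel m [-0.0638  0.2895  0.0012] twist -0.0
```

Call:
drive_tool(targets=[{"jaw": 0,"travel": [-0.003,0.01,0],"twist": 0},{"jaw": 0,"travel": [-0.009,0.03,0],"twist": 0},{"jaw": 0,"travel": [-0.015,0.055,0],"twist": 0},{"jaw": 0,"travel": [-0.021,0.08,0],"twist": 0},{"jaw": 0,"travel": [-0.027,0.105,0],"twist": 0},{"jaw": 0,"travel": [-0.033,0.13,0],"twist": 0},{"jaw": 0,"travel": [-0.038,0.155,0],"twist": 0},{"jaw": 0,"travel": [-0.043,0.18,0],"twist": 0}])

```text
t: 21.27
eef_pos: [635.6, 144.4, 170.3]
tcp_rot: [3.141, -0.001, -3.038]
ft_force: [-0.4, 0.6, -2.0]
opening: 0.312
grip_force: 30.0
```

Call:
drive_tool(targets=[{"jaw": 0,"travel": [-0.005,0.025,0],"twist": 0},{"jaw": 0,"travel": [-0.01,0.05,0],"twist": 0},{"jaw": 0,"travel": [-0.015,0.075,0],"twist": 0},{"jaw": 0,"travel": [-0.018,0.095,0],"twist": 0},{"jaw": 0,"travel": [-0.02,0.107,0],"twist": 0},{"jaw": 0,"travel": [-0.02,0.109,0],"twist": 0},{"jaw": 0,"travel": [-0.02,0.109,0],"twist": 0}])

```text
t: 21.85
eef_pos: [644.1, 253.3, 170.5]
tcp_rot: [-3.141, -0.001, -3.037]
ft_force: [0.1, 0.6, -1.7]
opening: 0.311
grip_force: 30.0
```

Run:
```python
from h import *
tilt(); go(645,253,115,-3.038)
```

```text
tcp [644.3 252.5 170.8] F [-0.1  0.2 -1.8] tilt 92.0 L 115 h -8 score 122 foot z 74.9 [(92.0, 120.0, -8.0), (89.0, 115.0, -8.0), (17.0, 115.0, 8.0)]
at [644.3 252.5 170.8] yaw -3.038 travel m [-0.0007  0.0004  0.0558] twist -0.0
```

Call:
drive_tool(targets=[{"jaw": 0,"travel": [0,0,0.01],"twist": 0},{"jaw": 0,"travel": [0,0,0.022],"twist": 0},{"jaw": 0,"travel": [0,0,0.034],"twist": 0},{"jaw": 0,"travel": [0,0,0.042],"twist": 0},{"jaw": 0,"travel": [0,0,0.048],"twist": 0},{"jaw": 0,"travel": [0,0,0.05],"twist": 0}])

```text
t: 22.4
eef_pos: [644.1, 252.4, 119.5]
tcp_rot: [-3.141, -0.002, -3.039]
ft_force: [-0.3, 0.2, -3.4]
opening: 0.313
grip_force: 30.0
```

Call:
drive_tool(targets=[{"jaw": 0,"travel": [0,0,0.002],"twist": 0},{"jaw": 0,"travel": [0,0,0.004],"twist": 0},{"jaw": 0,"travel": [0,0,0.006],"twist": 0}])

```text
t: 22.65
eef_pos: [644.8, 252.9, 115.5]
tcp_rot: [3.141, 0.001, -3.038]
ft_force: [0.2, -0.2, -3.0]
opening: 0.309
grip_force: 30.0
```

Call:
drive_tool(targets=[{"jaw": 0,"travel": [0,0,0.002],"twist": 0},{"jaw": 0,"travel": [0,0,0.004],"twist": 0},{"jaw": 0,"travel": [0,0,0.005],"twist": 0},{"jaw": 0,"travel": [0,0,0.005],"twist": 0}])

```text
t: 22.98
eef_pos: [644.5, 252.9, 110.1]
tcp_rot: [3.142, -0.0, -3.038]
ft_force: [-0.2, 0.9, -2.4]
opening: 0.312
grip_force: 30.0
```

Call:
drive_tool(targets=[{"jaw": 0,"travel": [0,0,0.002],"twist": 0},{"jaw": 0,"travel": [0,0,0.004],"twist": 0},{"jaw": 0,"travel": [0,0,0.004],"twist": 0}])

```text
t: 23.23
eef_pos: [644.4, 252.8, 105.8]
tcp_rot: [-3.142, -0.001, -3.038]
ft_force: [0.1, 0.2, -2.4]
opening: 0.308
grip_force: 30.0
```

Call:
drive_tool(targets=[{"jaw": 0,"travel": [0,0,0.002],"twist": 0},{"jaw": 0,"travel": [0,0,0.004],"twist": 0},{"jaw": 0,"travel": [0,0,0.004],"twist": 0}])

```text
t: 23.48
eef_pos: [645.4, 253.1, 103.8]
tcp_rot: [3.141, 0.003, -3.038]
ft_force: [-0.7, -1.1, 9.3]
opening: 0.309
grip_force: 30.0
```

Run:
```python
from h import *
tilt()
```

```text
tcp [645.4 253.  103.8] F [-0.6 -1.1  9. ] tilt 92.0 L 120 h -8 score 137 foot z 3.0 [(92.0, 125.0, -8.0), (92.0, 115.0, -8.0), (92.0, 130.0, -8.0)]
```

Contact: the foot is on the tray floor. Releasing slowly.

Call:
drive_tool(targets=[{"jaw": 0,"travel": [0,0,0.001],"twist": 0},{"jaw": 0.4,"travel": [0,0,0.0],"twist": 0},{"jaw": 0.4,"travel": [0,0,0],"twist": 0},{"jaw": 0.5,"travel": [0,0,0],"twist": 0},{"jaw": 0.6,"travel": [0,0,0],"twist": 0},{"jaw": 0.7,"travel": [0,0,0],"twist": 0},{"jaw": 0.7,"travel": [0,0,0],"twist": 0},{"jaw": 0.7,"travel": [0,0,0],"twist": 0}])

```text
t: 24.2
eef_pos: [644.5, 252.8, 102.1]
tcp_rot: [3.142, -0.0, -3.038]
ft_force: [0.0, -0.3, -0.2]
opening: 0.678
grip_force: 0.0
```

Call:
drive_tool(targets=[{"jaw": 0.7,"travel": [0,0,-0.01],"twist": 0},{"jaw": 0.7,"travel": [0,0,-0.03],"twist": 0},{"jaw": 0.7,"travel": [0,0,-0.05],"twist": 0},{"jaw": 0.7,"travel": [0,0,-0.08],"twist": 0},{"jaw": 0.7,"travel": [0,0,-0.11],"twist": 0},{"jaw": 0.7,"travel": [0,0,-0.13],"twist": 0},{"jaw": 0.7,"travel": [0,0,-0.13],"twist": 0},{"jaw": 0.7,"travel": [0,0,-0.13],"twist": 0}])

```text
t: 24.87
eef_pos: [644.7, 252.9, 233.9]
tcp_rot: [3.141, 0.003, -3.038]
ft_force: [0.1, -0.9, -0.4]
opening: 0.7
grip_force: 0.0
```

Run:
```python
from h import *
s=state();print(s['eef_pos'],s['ft_force'],s['opening'],s['grip_force'])
# compare standing legs, side view: grey mask columns/rows in the tray region
c=read_camera('side');hsv=cv2.cvtColor(c['frame'],cv2.COLOR_RGB2HSV)
R,t=c['R'],c['t']
def px(P): q=R@np.array(P)+t; return c["fx"]*q[0]/q[2]+c["cx"],c["fy"]*q[1]/q[2]+c["cy"]
for nm,x,y in(("new",639,253),("a",533,247),("b",432,247)):
    for z in(30,60,90,120,150):
        u,v=px([x,y,z]); v=int(v); u0=int(u)-20; r=hsv[v,u0:u0+40]; m=(r[:,1]<60)&(r[:,2]>60); print(nm,z,'expected',round(u,1),'silver cols mean',round(u0+np.nonzero(m)[0].mean(),1) if m.any() else None,int(m.sum()))
```

```text
[644.74223538 252.94412868 233.93486037] [ 0.07408827 -0.88799607 -0.37504163] 0.7003315385687937 0.0
new 30 expected 278.9 silver cols mean 280.9 8
new 60 expected 279.3 silver cols mean 282.9 8
new 90 expected 279.8 silver cols mean 284.5 10
new 120 expected 280.2 silver cols mean 285.5 10
new 150 expected 280.6 silver cols mean 287.4 9
a 30 expected 248.2 silver cols mean 250.5 6
a 60 expected 248.1 silver cols mean 249.9 7
a 90 expected 248.0 silver cols mean 249.9 7
a 120 expected 247.9 silver cols mean 249.9 8
a 150 expected 247.7 silver cols mean 250.0 8
b 30 expected 218.7 silver cols mean 220.8 5
b 60 expected 218.1 silver cols mean 219.5 4
b 90 expected 217.5 silver cols mean 219.0 4
b 120 expected 216.8 silver cols mean 218.5 4
b 150 expected 216.1 silver cols mean 217.5 4
```

Run:
```python
from h import *
c=read_camera('side');hsv=cv2.cvtColor(c['frame'],cv2.COLOR_RGB2HSV).astype(int)
for v in range(70,150,3):
    print(v,''.join('k' if V<60 else '#' if S<60 else 'y' if 20<H<35 and S>150 else 'g' if 40<H<85 else '.' for H,S,V in hsv[v,210:335]))
```

```text
70 .................y.........................y...y..........................kkkkkkkkkkkkkkkkkkkkkkkkkkkkkkkkkkkkkkkkkkkkkkkkkkk
73 ................yy.........................yy.yy........................yykkkkkkkkkkkkkkkkkkkkkkkkkkkkkkkkkkkkkkkkkkkkkkkkkkk
76 ................yyyyyyyyyyyyyyyyyyyyyyyyyyyyy..yyyyyyyyyyyyyyyyyyyyyyyyyyyy.kkkkkkkkkkkkkkkkkkkkkkkkkkkkkkkkkkkkkkkkkkkkkkkkk
79 ................yyyyy###################.yyyy..yyy.###################.yyyyy.#####kkkkkkkkkkkkkkkkkkkkkkkkkkkkkkkkkkkkkkkkkkk
82 ...............yyyyy.###################.yyyy..yyy.#############.......yyyyyyk######kkkkkkkkkkkkkkkkkkkkkkkkkkkkkkkkkkkkkkkkk
85 ................yyyyyyyyyyyyyyyyyyyyyyyyyyyyy..yyyyyyyyyyyyyyyyyyyyyyyyyyyyy...#######kkkkkkkkkkkkkkkkkkkkkkkkkkkkkkkkkkkkkkk
88 ................yyyyyyyyyyyyyyyyyyyyyyyyyyyyy..yyyyyyyyyyyyyyyyyyyyyyyyyyyyyy....#######kkkkkkkkkkkkkkkkkkkkkkkkkkkkkkkkkkkkk
91 ................yyyyyyyyyyyyyyyyyyy............yyyyyyyyyyyyyyyyyyyyyyyyy.###############kkkkkkkkkkkkkkkkkkkkkkkkkkkkkkkkkkkkk
94 ...##########...yyyyyyyyyyyyyyyyyyy##########..yyyyyyyyyyyyyyyyyy
[... 1699 characters left out ...]
#ggyyyyyyyy.........##....########################
136 yyyyyyy........yyyyyyyyyyyyyyyyyyyyyy........yyyyyyyyyyyyyyyyy.gggg.........gggyyyyyyyy........##....########################
139 yyyyyyyy..yyyyyyyyyyyyyyyyyyyyyyyyyyyyyyyyyyyyyyyyyyyyyyyyyyyyyyyyyyyyyyyyyyyyyyyyyyyyyy.......##....########################
142 yyyyyyyyyyyyyyyyyyyyyyyyyyyyyyyyyyyyyyyyyyyyyyyyyyyyyyyyyyyyyyyyyyyyyyyyyyyyyyyyyyyyyyy.............#########################
145 yyyyyyyyyyyyyyyyyyyyyyyyyyyyyyyyyyyyyyyyyyyyyyyyyyyyyyyyyyyyyyyyyyyyyyyyyyyyyy......................#######################..
148 yyyyyyyyyyyyyyy.......................................................................................######.................
```

Call:
drive_tool(targets=[{"jaw": 0.7,"travel": [0,0,-0.02],"twist": 0},{"jaw": 0.7,"travel": [0,0,-0.02],"twist": 0},{"jaw": 0.7,"travel": [0,0,-0.02],"twist": 0},{"jaw": 0.7,"travel": [0,0,-0.02],"twist": 0},{"jaw": 0.7,"travel": [0,0,-0.02],"twist": 0},{"jaw": 0.7,"travel": [0,0,-0.02],"twist": 0},{"jaw": 0.7,"travel": [0,0,-0.02],"twist": 0},{"jaw": 0.7,"travel": [0,0,-0.02],"twist": 0}])

```text
t: 25.63
eef_pos: [644.5, 252.9, 251.9]
tcp_rot: [3.142, -0.0, -3.038]
ft_force: [0.7, -0.4, -0.6]
opening: 0.7
grip_force: 0.0
```

Run:
```python
from h import *
c=read_camera('side');hsv=cv2.cvtColor(c['frame'],cv2.COLOR_RGB2HSV).astype(int)
for v in range(82,142,4):
    print(v,''.join('k' if V<60 else '#' if S<60 else 'y' if 20<H<35 and S>150 else 'g' if 40<H<85 else '.' for H,S,V in hsv[v,240:310]))
R,t=c['R'],c['t']
for x in(430,530,622,637):
  print(x,[(R@np.array([x,238,z])+t)[:2]/(R@np.array([x,238,z])+t)[2]*c['fx']+[c['cx']-240,c['cy']] for z in(10,160)])
print(state()['eef_pos'],state()['ft_force'])
```

```text
82 ##########.yyyy..yyy.#############.......yyyyyyk######kkkkkkkkkkkkkkkk
86 yyyyyyyyyyyyyyy..yyyyyyyyyyyyyyyyyyyyyyyyyyyyy...########kkkkkkkkkkkkk
90 yyyyyyyyyyyyyyy..yyyyyyyyyyyyyyyyyyyyyyyy..y........######kkkkkkkkkkkk
94 yyyyy##########..yyyyyyyyyyyyyyyyyyyy.##########........kkkkkkkkkkkkkk
98 yyyyy.####..###..yyyyyyyyyyyyyyyyyyyy.#####k####...........kkkkkkkkkkk
102 yyyyy.####..###......................######.###...............kkkkkkkk
106 ......#####.###......................######.###.................kk....
110 ......####..###......................##########.......................
114 ......####..###......................#####.###........................
118 ......####..###......................#####.###........................
122 ......####..###......................#####.###yyyyyyy.................
126 yyyyyy.###..###.yyyyyyyyyyyyyyyyyyyy.####..###.yyyyyyy.............###
130 yyyyyy.###..###.yyyyyyyyyyyyyyyyyyyy.####.###.yyyyyyyyyy..........##..
134 yyyyyy.###..###.yyyyyyyyyyyyyyyygggg.###......gggyyyyyyyy........##...
138 yyyyyyy........yyyyyyyyyyyyyyyyyyggggggg....yyy.gyyyyyyyyy.......##...
430 [array([-21.58875363, 136.6508398 ]), array([-24.89783021,  96.02503512])]
530 [array([  7.43985085, 136.30796841]), array([ 6.74396465, 95.70738051])]
622 [array([ 34.08135649, 135.99329224]), array([35.77743075, 95.41591113])]
637 [array([ 38.41920678, 135.94205571]), array([40.50417291, 95.36845897])]
[644.51475315 252.81907302 251.96905077] [-0.1808076  -0.09239525 -0.03287926]
```

It was still rocking. I'll wait for it to settle and check again.

Call:
drive_tool(targets=[{"jaw": 0.7,"travel": [0,0,0],"twist": 0},{"jaw": 0.7,"travel": [0,0,0],"twist": 0},{"jaw": 0.7,"travel": [0,0,0],"twist": 0},{"jaw": 0.7,"travel": [0,0,0],"twist": 0},{"jaw": 0.7,"travel": [0,0,0],"twist": 0},{"jaw": 0.7,"travel": [0,0,0],"twist": 0},{"jaw": 0.7,"travel": [0,0,0],"twist": 0},{"jaw": 0.7,"travel": [0,0,0],"twist": 0}])

```text
t: 26.35
eef_pos: [644.6, 252.8, 252.3]
tcp_rot: [3.142, 0.0, -3.038]
ft_force: [-0.5, -0.3, 0.2]
opening: 0.699
grip_force: 0.0
```

Call:
drive_tool(targets=[{"jaw": 0.7,"travel": [0,0,0],"twist": 0},{"jaw": 0.7,"travel": [0,0,0],"twist": 0},{"jaw": 0.7,"travel": [0,0,0],"twist": 0},{"jaw": 0.7,"travel": [0,0,0],"twist": 0},{"jaw": 0.7,"travel": [0,0,0],"twist": 0},{"jaw": 0.7,"travel": [0,0,0],"twist": 0},{"jaw": 0.7,"travel": [0,0,0],"twist": 0},{"jaw": 0.7,"travel": [0,0,0],"twist": 0}])

```text
t: 27.02
eef_pos: [644.6, 252.8, 252.2]
tcp_rot: [3.142, 0.0, -3.038]
ft_force: [0.7, 0.3, 0.2]
opening: 0.699
grip_force: 0.0
```

Run:
```python
from h import *
a=None
for i in range(6):
    f=read_camera('side')['frame'].astype(int)
    if a is not None: print(abs(f-a)[88:142,265:300].max(),end=' ')
    a=f
hsv=cv2.cvtColor(f.astype(np.uint8),cv2.COLOR_RGB2HSV).astype(int)
for v in range(90,142,4):
    print(v,''.join('k' if V<60 else '#' if S<60 else 'y' if 20<H<35 and S>150 else 'g' if 40<H<85 else '.' for H,S,V in hsv[v,240:310]))
```

```text
93 46 52 93 96 90 yyyyyyyyyyyyyyy..yyyyyyyyyyyyyyyyyyyyyyy.......#....######kkkkkkkkkkkk
94 yyyyy##########..yyyyyyyyyyyyyyyyyyyyyy.###########.....kkkkkkkkkkkkkk
98 yyyyy.####.####..yyyyyyyyyyyyyyyyyyyyy..#####k###..........kkkkkkkkkkk
102 yyyyy.####.####........................######.###.............kkkkkkkk
106 ......#####.###........................#####.####...............kkk...
110 ......####..###.......................######.###......................
114 ......####..###.......................#####.####......................
118 ......####..###.......................#####.###.......................
122 ......####..###......................#####.###.yyyyyy.................
126 yyyyyy.###..###.yyyyyyyyyyyyyyyyyyyy.#####.###.yyyyyyy.............###
130 yyyyyy.###..###.yyyyyyyyyyyyyyyyyyyy.#####.##..yyyyyyyyy..........##..
134 yyyyyy.###..###.yyyyyyyyyyyyyyyygggg..........gggyyyyyyyy........##...
138 yyyyyyy........yyyyyyyyyyyyyyyyyyggggggg.....yy.gyyyyyyyyy.......##...
```

Still rocking slightly; I'll wait longer.

Call:
drive_tool(targets=[{"jaw": 0.7,"travel": [0,0,0],"twist": 0},{"jaw": 0.7,"travel": [0,0,0],"twist": 0},{"jaw": 0.7,"travel": [0,0,0],"twist": 0},{"jaw": 0.7,"travel": [0,0,0],"twist": 0},{"jaw": 0.7,"travel": [0,0,0],"twist": 0},{"jaw": 0.7,"travel": [0,0,0],"twist": 0},{"jaw": 0.7,"travel": [0,0,0],"twist": 0},{"jaw": 0.7,"travel": [0,0,0],"twist": 0}])

```text
t: 27.98
eef_pos: [644.6, 252.8, 252.2]
tcp_rot: [3.141, 0.0, -3.038]
ft_force: [-0.7, 0.5, -0.7]
opening: 0.699
grip_force: 0.0
```

Call:
drive_tool(targets=[{"jaw": 0.7,"travel": [0,0,0],"twist": 0},{"jaw": 0.7,"travel": [0,0,0],"twist": 0},{"jaw": 0.7,"travel": [0,0,0],"twist": 0},{"jaw": 0.7,"travel": [0,0,0],"twist": 0},{"jaw": 0.7,"travel": [0,0,0],"twist": 0},{"jaw": 0.7,"travel": [0,0,0],"twist": 0},{"jaw": 0.7,"travel": [0,0,0],"twist": 0},{"jaw": 0.7,"travel": [0,0,0],"twist": 0}])

```text
t: 28.65
eef_pos: [644.6, 252.8, 252.3]
tcp_rot: [3.142, 0.0, -3.038]
ft_force: [-0.8, -0.3, -0.1]
opening: 0.698
grip_force: 0.0
```

Call:
drive_tool(targets=[{"jaw": 0.7,"travel": [0,0,0],"twist": 0},{"jaw": 0.7,"travel": [0,0,0],"twist": 0},{"jaw": 0.7,"travel": [0,0,0],"twist": 0},{"jaw": 0.7,"travel": [0,0,0],"twist": 0},{"jaw": 0.7,"travel": [0,0,0],"twist": 0},{"jaw": 0.7,"travel": [0,0,0],"twist": 0},{"jaw": 0.7,"travel": [0,0,0],"twist": 0},{"jaw": 0.7,"travel": [0,0,0],"twist": 0}])

```text
t: 29.32
eef_pos: [644.6, 252.8, 252.2]
tcp_rot: [3.142, 0.0, -3.038]
ft_force: [-1.4, 0.2, -0.3]
opening: 0.703
grip_force: 0.0
```

```bash
cat > rock.py <<'E'
from h import *
a=None
for i in range(24):
    f=read_camera('side')['frame']; s=f.astype(int)
    hsv=cv2.cvtColor(f,cv2.COLOR_RGB2HSV).astype(int)
    r=[]
    for vs in(range(96,104),range(122,130)):
        r.append(np.mean([np.nonzero(hsv[v,265:300,1]<60)[0].mean() for v in vs]))
    print(round(r[0]-r[1],2),'' if a is None else abs(s-a)[88:142,265:300].max(),end=' | ')
    a=s
print(state()['t'])
E
python3 rock.py
```

```text
1.0  | 1.91 88 | 2.02 36 | 1.03 84 | 0.8 101 | 1.06 106 | 2.01 89 | 1.73 38 | 1.01 99 | 1.02 28 | 1.69 104 | 1.85 45 | 0.89 78 | 0.87 103 | 1.71 120 | 1.83 42 | 1.01 67 | 1.02 91 | 1.61 102 | 1.79 44 | 0.91 70 | 1.14 70 | 1.75 81 | 1.79 46 | 30.5167
```

Call:
drive_tool(targets=[{"jaw": 0.7,"travel": [0,0,0],"twist": 0},{"jaw": 0.7,"travel": [0,0,0],"twist": 0},{"jaw": 0.7,"travel": [0,0,0],"twist": 0},{"jaw": 0.7,"travel": [0,0,0],"twist": 0},{"jaw": 0.7,"travel": [0,0,0],"twist": 0},{"jaw": 0.7,"travel": [0,0,0],"twist": 0},{"jaw": 0.7,"travel": [0,0,0],"twist": 0},{"jaw": 0.7,"travel": [0,0,0],"twist": 0}])

```text
t: 31.18
eef_pos: [644.6, 252.8, 252.3]
tcp_rot: [3.141, 0.0, -3.038]
ft_force: [0.2, 0.3, -0.6]
opening: 0.702
grip_force: 0.0
```

Call:
drive_tool(targets=[{"jaw": 0.7,"travel": [0,0,0],"twist": 0},{"jaw": 0.7,"travel": [0,0,0],"twist": 0},{"jaw": 0.7,"travel": [0,0,0],"twist": 0},{"jaw": 0.7,"travel": [0,0,0],"twist": 0},{"jaw": 0.7,"travel": [0,0,0],"twist": 0},{"jaw": 0.7,"travel": [0,0,0],"twist": 0},{"jaw": 0.7,"travel": [0,0,0],"twist": 0},{"jaw": 0.7,"travel": [0,0,0],"twist": 0}])

```text
t: 31.85
eef_pos: [644.5, 252.8, 252.2]
tcp_rot: [3.142, 0.0, -3.038]
ft_force: [0.4, -0.1, 0.4]
opening: 0.7
grip_force: 0.0
```

Call:
drive_tool(targets=[{"jaw": 0.7,"travel": [0,0,0],"twist": 0},{"jaw": 0.7,"travel": [0,0,0],"twist": 0},{"jaw": 0.7,"travel": [0,0,0],"twist": 0},{"jaw": 0.7,"travel": [0,0,0],"twist": 0},{"jaw": 0.7,"travel": [0,0,0],"twist": 0},{"jaw": 0.7,"travel": [0,0,0],"twist": 0},{"jaw": 0.7,"travel": [0,0,0],"twist": 0},{"jaw": 0.7,"travel": [0,0,0],"twist": 0}])

```text
t: 32.52
eef_pos: [644.6, 252.9, 252.2]
tcp_rot: [3.142, 0.0, -3.038]
ft_force: [-0.5, 0.6, -0.3]
opening: 0.7
grip_force: 0.0
```

Call:
drive_tool(targets=[{"jaw": 0.7,"travel": [0,0,0],"twist": 0},{"jaw": 0.7,"travel": [0,0,0],"twist": 0},{"jaw": 0.7,"travel": [0,0,0],"twist": 0},{"jaw": 0.7,"travel": [0,0,0],"twist": 0},{"jaw": 0.7,"travel": [0,0,0],"twist": 0},{"jaw": 0.7,"travel": [0,0,0],"twist": 0},{"jaw": 0.7,"travel": [0,0,0],"twist": 0},{"jaw": 0.7,"travel": [0,0,0],"twist": 0}])

```text
t: 33.18
eef_pos: [644.6, 252.8, 252.2]
tcp_rot: [3.142, 0.0, -3.038]
ft_force: [-0.9, -0.6, -0.1]
opening: 0.701
grip_force: 0.0
```

Call:
drive_tool(targets=[{"jaw": 0.7,"travel": [0,0,0],"twist": 0},{"jaw": 0.7,"travel": [0,0,0],"twist": 0},{"jaw": 0.7,"travel": [0,0,0],"twist": 0},{"jaw": 0.7,"travel": [0,0,0],"twist": 0},{"jaw": 0.7,"travel": [0,0,0],"twist": 0},{"jaw": 0.7,"travel": [0,0,0],"twist": 0},{"jaw": 0.7,"travel": [0,0,0],"twist": 0},{"jaw": 0.7,"travel": [0,0,0],"twist": 0}])

```text
t: 33.85
eef_pos: [644.6, 252.8, 252.2]
tcp_rot: [3.142, 0.0, -3.038]
ft_force: [0.8, -0.0, 0.3]
opening: 0.7
grip_force: 0.0
```

```bash
python3 rock.py
```

```text
1.27  | 1.25 15 | 1.21 9 | 1.37 12 | 1.27 13 | 1.22 10 | 1.21 11 | 1.32 11 | 1.3 8 | 1.34 10 | 1.29 10 | 1.3 10 | 1.29 8 | 1.27 11 | 1.29 10 | 1.24 10 | 1.3 11 | 1.27 9 | 1.23 8 | 1.2 9 | 1.21 10 | 1.34 10 | 1.23 11 | 1.25 13 | 35.05
```

The leg is at rest: frame differences are down to noise, and the lean reading of 1.27 px matches what perspective alone gives for an upright leg. Handing in.

```bash
python3 -c "
from h import *
print(job_done())"
```

```text
the job is handed in; nothing more can be done
None
```

The leg stands released and at rest on its black foot on the green pad, and leg_a and leg_b look undisturbed. I handed the job in at about 35 s; no verdict came back. The first swing slipped over the stop, so I laid the leg down, regripped and swung it up again; if any criterion was missed, it would most likely be from that.

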